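# Lay the drill-guide bar level across the two forks of a drilling jig

### The job

Set up the drilling jig: stack both aluminium packing plates flat in the lower of the two wooden forks, then lay the beech guide bar across both forks, down between their cheeks and level, with its hole over the cross marked on the board. Set the plates and the bar down, do not drop them, and leave the other things on the bench where they are.

Things in the scene. Friction and masses are not known exactly. Their poses are not given: they have to be found in the camera images.
- jig: Drilling jig, fixed: plywood base 140 (its x) x 250 (its y) x 18 mm, origin under its centre, z up. A board 170 (x) x 70 (y) x 16 mm is fixed on its middle (top 34 mm above the bench). The forks stand on the base 70 mm either side of the centre along the jig's y; which is on which side varies. The bar has to lie along the jig's y; once level its underside is 68 mm above the bench.
- mark (a point): The centre of the dark cross marked on top of the board, 34 mm above the bench, midway between the two forks.
- fork_high: Higher fork, fixed: wooden block 44 mm long (its y, the line to the other fork), ends open, flat seat 46 mm wide (x) between two cheeks 8 mm thick and as long as the block. Origin under its centre, on the base, 18 mm above the bench. The seat is 50 mm above the origin (68 above the bench), the cheeks' tops 62 mm (80 above the bench).
- fork_low: Lower fork, fixed: as the higher one in outline, origin, axes and cheek tops, but its seat, 46 mm wide and 44 long, is only 26 mm above the origin (44 above the bench): 24 mm lower than the other seat, the thickness of the two packing plates together.
- bar: The guide bar, loose: a plain beech bar 200 mm long (its x), 36 mm wide (y), 28 mm high (z), about 0.15 kg, with a 16 mm upright hole through its middle. Origin at the centre of its underside. Either way round will do.
- packer_a: One of two alike loose aluminium packing plates, 56 (its x) x 36 (y) x 12 mm thick (z), 0.065 kg, flat on the bench. Origin under its centre. In the fork its length runs along the fork's y, 6 mm beyond each open end, so it can be held by its two ends while it is set down; its 36 mm width goes between the cheeks.
- packer_b: The other of two alike loose aluminium packing plates, 56 (its x) x 36 (y) x 12 mm thick (z), 0.065 kg, flat on the bench. Origin under its centre. In the fork its length runs along the fork's y, 6 mm beyond each open end, so it can be held by its two ends while it is set down; its 36 mm width goes between the cheeks.
- offcut: Bystander: hardwood offcut, 70 x 45 x 36 mm, on the same side of the bench as the packing plates. Origin under its centre. Leave it.
- mallet: Bystander: wooden mallet lying down, head 60 x 110 x 60 mm, handle 200 mm towards its -x. Origin at the underside where handle and head meet. Leave it.
- trysquare: Bystander: try square lying flat, dark wooden stock 120 mm along its y, steel blade reaching 170 mm to its +x, 18 mm high. Origin under the stock. Leave it.
- bitcase: Bystander: black open bit case, 130 x 170 mm, 28 mm high, lid standing up to 105 mm at its +x side. Origin under its centre. Leave it.
- tin: Bystander: round grey wax tin standing, 60 mm in diameter, 55 mm high. Origin under its centre. Leave it.
- chisel: Bystander: chisel lying, handle 110 mm to -x and blade 130 mm to +x of its origin, 26 mm high. Leave it.
Things that resemble listed ones, but are neither listed nor needed, are in the scene too. What is shaped like the packer_a but yellow is not meant.

How it is judged (in metres and radians):
On the way:
1. both packing plates lie stacked flat in the lower fork, before the bar is laid (y of packer_a in the frame of fork_low between -0.013 and 0.013 m and x of packer_a in the frame of fork_low between -0.01 and 0.01 m and angle between each of packer_a, packer_b's own z axis and vertical below 0.06 rad and linear speed of each of packer_a, packer_b below 0.02 m/s and y of packer_b in the frame of fork_low between -0.013 and 0.013 m and x of packer_b in the frame of fork_low between -0.01 and 0.01 m and ((z of packer_a in the frame of fork_low between 0.022 and 0.03 m and z of packer_b in the frame of fork_low between 0.034 and 0.042 m) or (z of packer_b in the frame of fork_low between 0.022 and 0.03 m and z of packer_a in the frame of fork_low between 0.034 and 0.042 m))), for 0.2 s.
At the end, for the whole second after the job is handed in: Both plates lie flat, stacked, on the low seat (within 13 mm of its centre along the forks' line, 10 mm across); the bar rests across both forks, along their line (0.09 rad), level (0.03 rad), underside 64-72 mm above the bench, its hole within 12 mm of the cross; all at rest (all of step 1 and horizontal distance between bar and mark below 0.012 m and angle between the x axis of bar and the y axis of jig, either way round below 0.09 rad and angle between bar's own z axis and vertical below 0.03 rad and linear speed of bar below 0.02 m/s and z of bar in the frame of jig between 0.064 and 0.072 m); the robot touches nothing.
It fails at once if the guide bar is dropped (moves faster than 0.7 m/s while the fingers do not touch it) (linear speed of bar above 0.7 m/s and contact force between the fingers and bar below 0.02 N).
It fails at once if the first packing plate is dropped (moves faster than 0.7 m/s while the fingers do not touch it) (linear speed of packer_a above 0.7 m/s and contact force between the fingers and packer_a below 0.02 N).
It fails at once if the second packing plate is dropped (moves faster than 0.7 m/s while the fingers do not touch it) (linear speed of packer_b above 0.7 m/s and contact force between the fingers and packer_b below 0.02 N).
It fails at once if one of the bystanders is moved by more than 30 mm (distance of any of offcut, mallet, trysquare, bitcase, tin, chisel from where it was at the start of the episode above 0.03 m).
It also fails if it takes over 72 s, if anything falls off the work surface, if the arm or the gripper's body presses on something with over 40 N, if the wrist force passes 120 N, or if a joint passes its speed limit or range.

### The arm

A 6-joint arm with a two-finger parallel gripper is mounted at the origin on the work surface. World frame = base frame: x ahead of the robot, y to its left, z up, the work surface at z = 0. Lengths are in mm, angles in degrees, forces in N, time in s.
With the tool pointing down it reaches from about 300 to 850 mm from the base axis. Payload 4.2 kg.
Tool frame: the origin (TCP) lies between the finger pads; the fingertips stand 8 mm ahead of it and the grasp point (between the pads) lies 11 mm behind it; x points along the fingers, y is the direction in which the jaws open and shut, and the axes are right-handed (so a half turn about x gives the same grasp; the last joint's range is limited). The gripper opens to 91 mm and grips with 3 to 60 N. Pads are 32 mm wide; open, the fingers measure 118 mm over their backs; the gripper's body (76 mm by 178 mm) begins 60 mm behind the grasp point.
Start: joints at [-71.104, 18.312, 89.639, -0, 72.044, -1.146], TCP at [197.062, -540.193, 221.976] pointing down, gripper open.
Joint ranges: [-177.97, 177.97], [-48.28, 115.42], [12.27, 149.76], [-77.06, 257.06], [2.81, 150.46], [-146.56, 146.56]. Speed limits (degrees/s): [147.25, 147.25, 180, 180, 180, 180].

### API

Orientations are given as [roll, pitch, yaw] about the fixed x, y, z axes, in that order (R = Rz(yaw) Ry(pitch) Rx(roll)).
In Python, from workcell import env gives the robot as it stands.
- The arm moves only by the tool arm_command, never from a script. Its arguments are lists of equal length, an entry for each row: "slide": the shift along the tool's x, y, z in cm, a list of three; "turn": the turn, a rotation vector about the tool's x, y, z in rad, a list of three; "grip": the closure in counts, from 0 (fully open) to 255 (shut). A call has 1 to 20 rows; each row is the pose to reach, as a shift and turn from the pose commanded when the call began, along the tool's axes at that moment; what a row does not reach only later rows make up. A row lasts 1/12 s, in which the tool goes at most 41.7 mm and 7.16 degrees, less where a joint would pass 70% of its speed; a pose out of reach is approached as far as the arm can. A call with a gripper value outside its range is refused whole. The fingers move at their own pace and stop on an object; "newtons" is the grip in N (left out, the last holds). Time passes only in rows, so rows that repeat a pose let the fingers close. It gives the time, the measured TCP pose, the force and the opening at its end, in the units of the state.
- env.state(): the state, without advancing time (a new reading comes with each control period).
- env.grab_frame(name): name is "side" or "top" or "wrist"; returns (picture, depth): 400x640x3 uint8, red, green, blue; 400x640 float32, mm along the optical axis (not along the pixel's ray), 0 where there is no reading.
- env.calibration(name): a dict with "K" (3x3 intrinsics, pixels), "camera_from_world" (4x4, takes a point from world to camera coordinates); the wrist camera has in their place "T_tool_cam" (4x4, takes a point from camera to tool coordinates, whose origin is the TCP and whose axes are the tool frame's). Camera axes: x right, y up, looking along -z (the intrinsics and any distortion apply to the point x, -y, -z); pixel columns grow to the right and rows downward; lengths in mm; the calibration is good to about 2 mm. A picture is of the moment at which its call begins: read the wrist's pose just before it. calibration takes no time and is no camera call.
- env.job_done(): hands the job in, once; it reports no verdict.
Trained networks look in the newest picture that a camera, given by its name, has taken for a name from the list of things; names that differ only in an ending like _2 or _b are one class to them, and where a whole thing is asked for, a point or a joint stands for the part that bears it (a point fixed in the world has none). Each returns a list of dicts, best first, with "p" (0 to 1); they miss things now and then, are a little off and sometimes report something else, mostly with a low value. They report only what shows in the picture. A call takes as long as a camera call. They do not tell look-alikes from the thing itself.
- env.search_frame(camera, label): "point" ([x, y, z] in mm, in world coordinates, good to about 4 mm: the middle of the surface that is visible of it).
The state is a dict: "time_s": time; "qpos": joint angles; "qvel": joint speeds; "effort": joint torques, N m; "ee_pos": TCP position; "ee_rot": TCP orientation; "force": force on the tool from outside, world axes, zero at the start; "torque": the same for the moment, N m; "gripper_width": finger opening in mm.
Only numpy, scipy, OpenCV 4.12 (cv2) and the standard library are available. Lean on these libraries where they do the work, as an engineer would, in place of code of your own. Each camera call takes 0.05 s, during which the arm holds its last target.

## Working session

There is one attempt and no reset: what is moved stays moved. The work goes in short steps, Python scripts to look and compute and a tool call to move; the robot and the scene stay as the last step left them, time stands still between calls to the robot, and variables do not carry over. Pictures are saved under pics/ and viewed, and the job is handed in when it is done.

Besides the shell and the picture viewer there is one more tool, called by a JSON object that holds its "api" and its "payload", one argument or row to a line. arm_command: Moves the arm, as the interface text tells. Its arguments: {"type":"object","properties":{"slide":{"type":"array","items":{"type":"array","items":{"type":"number"}}},"turn":{"type":"array","items":{"type":"array","items":{"type":"number"}}},"grip":{"type":"array","items":{"type":"number"}},"newtons":{"type":"number"}},"required":["slide","turn","grip"]}

```bash
ls; mkdir -p pics; cat > h.py <<'E'
from workcell import env
import numpy as np, cv2
def snap(cam,name):
    p,d=env.grab_frame(cam); cv2.imwrite(f'pics/{name}.png',p[:,:,::-1]); np.save(f'pics/{name}_d.npy',d); return p,d
E
python3 - <<'E'
from h import *
s=env.state();print(s)
for c in('top','side','wrist'):
    snap(c,c+'0')
    print(c,env.calibration(c))
for l in ['jig','fork_high','fork_low','bar','packer_a','offcut','mallet','trysquare','bitcase','tin','chisel','mark']:
    try:
        for r in env.search_frame('top',l): print(l,np.round(r['point']),round(r['p'],2))
    except Exception as e: print(l,e)
print(env.state()['time_s'])
E
```

```text
pics
{'time_s': 0.0, 'qpos': array([-7.11045699e+01,  1.83543145e+01,  8.97059368e+01,  3.66360600e-04,
        7.20430566e+01, -1.14610275e+00]), 'qvel': array([ 0.05893528, -0.03933179, -0.11325048, -0.00680004,  0.03792907,
        0.03446615]), 'effort': array([ 1.34642014e-03, -4.12455368e+01, -2.31969130e+01,  7.26241199e-02,
        4.56223497e-02, -1.62880160e-04]), 'ee_pos': array([ 196.89857356, -539.72608106,  221.0966407 ]), 'ee_rot': array([-91.33927923,  89.89669155, 108.70214038]), 'force': array([-0.11882645,  1.07184062, -0.35540618]), 'torque': array([ 0.01129343, -0.05193965,  0.02855957]), 'gripper_width': 91.55255187661898}
top {'K': array([[456.56901773,   0.        , 324.90290714],
       [  0.        , 456.56901773, 199.30416518],
       [  0.        ,   0.        ,   1.        ]]), 'camera_from_world': array([[-2.63759341e-03, -9.99989470e-01,  3.75537823e-03,
         3.27581133e+00],
       [ 9.85164422e-01, -1.95405339e-03,  1.71601989e-01,
        -5.21270050e+02],
       [-1.71592843e-01,  4.15228129e-03,  9.85159203e-01,
        -1.41490850e+03],
      
[... 1047 characters left out ...]
      [ 0.00000000e+00,  0.00000000e+00,  0.00000000e+00,
         1.00000000e+00]])}
jig [505.  47.  15.] 0.81
jig [763. 189.  13.] 0.74
fork_high [508. 112.  70.] 0.65
fork_high [ 288. -304.   13.] 0.38
fork_low [516. -24.  47.] 0.89
bar [488. 340.  26.] 0.85
bar [ 392. -503.   59.] 0.67
packer_a [ 592. -289.   10.] 0.76
packer_a [ 460. -304.   13.] 0.64
packer_a [ 499. -212.   12.] 0.62
packer_a [ 406. -172.    6.] 0.51
offcut [ 532. -430.   32.] 0.77
mallet [418. 505.  46.] 0.92
trysquare [765. 193.  14.] 0.72
bitcase [ 801. -139.   18.] 0.64
tin [ 397. -503.   60.] 0.61
tin [505.  41.  16.] 0.55
tin [ 595. -290.   13.] 0.47
chisel [ 290. -304.   13.] 0.89
mark [501.  42.  15.] 0.78
0.75
```

View pics/top0.png

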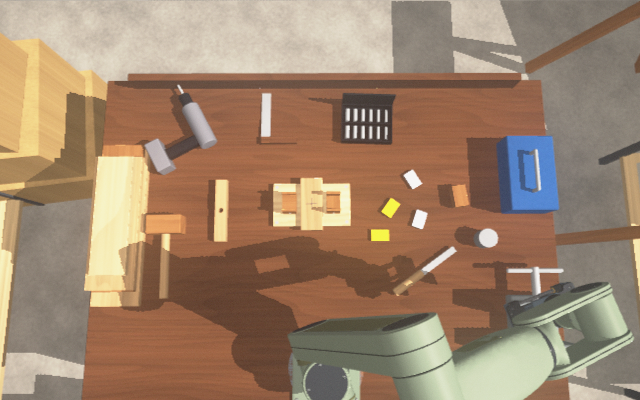

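View pics/side0.png

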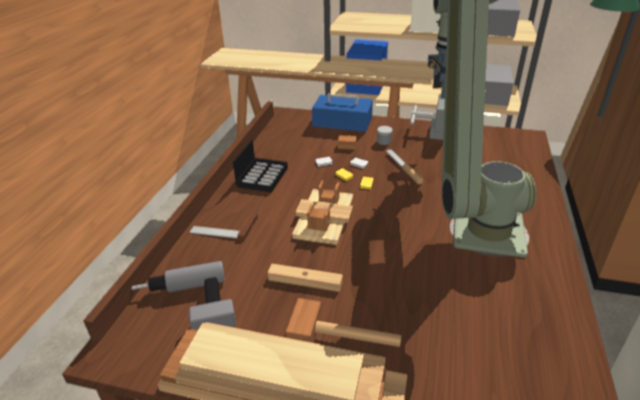

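```bash
python3 - <<'E'
from h import *
a=cv2.imread('pics/top0.png')
# crop right area packers
c=a[130:300,330:560]; cv2.imwrite('pics/c1.png',cv2.resize(c,None,fx=3.4,fy=3.4,interpolation=cv2.INTER_CUBIC))
E
```

```text
(no output)
```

View pics/c1.png

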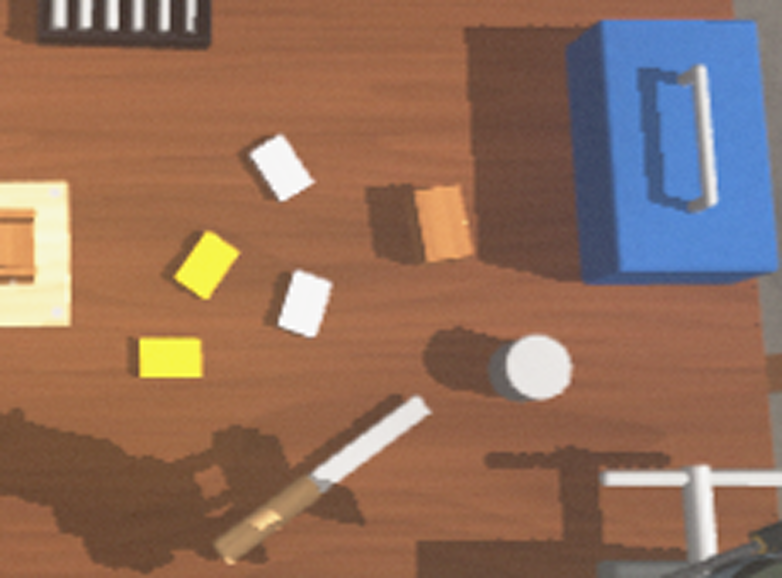

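The white plates at (413,179) and (420,219) are the aluminium packers. The yellow ones at (391,208) and (380,235) are look-alikes, excluded by their colour, and the crop confirms this. The bar is the plain one with a hole at (221,210).

```bash
cat >> h.py <<'E'
def pix2w(cam,uv,z,T=None):
    """pixels -> world on plane z. T: world_from_cam"""
    k=env.calibration(cam);K=k['K']
    if T is None: T=np.linalg.inv(k['camera_from_world'])
    uv=np.atleast_2d(uv).astype(float)
    r=np.c_[(uv[:,0]-K[0,2])/K[0,0],-(uv[:,1]-K[1,2])/K[1,1],-np.ones(len(uv))]@T[:3,:3].T
    o=T[:3,3]; return o+r*((z-o[2])/r[:,2])[:,None]
def cloud(cam,d,T=None):
    k=env.calibration(cam);K=k['K']
    if T is None: T=np.linalg.inv(k['camera_from_world'])
    v,u=np.mgrid[0:400,0:640]
    P=np.stack([(u-K[0,2])/K[0,0]*d,-(v-K[1,2])/K[1,1]*d,-d],-1)
    P=P@T[:3,:3].T+T[:3,3]; P[d<=0]=np.nan; return P
def Rrpy(r):
    from scipy.spatial.transform import Rotation as R
    return R.from_euler('xyz',r,degrees=True).as_matrix()
def wristT(s):
    T=np.eye(4);T[:3,:3]=Rrpy(s['ee_rot']);T[:3,3]=s['ee_pos']
    return T@env.calibration('wrist')['T_tool_cam']
def rect(mask,cam,z,T=None):
    out=[]
    for c in cv2.findContours(mask.astype(np.uint8),cv2.RETR_EXTERNAL,cv2.CHAIN_APPROX_NONE)[0]:
        if cv2.contourArea(c)<60: continue
        w=pix2w(cam,c[:,0],z,T)[:,:2]
        (x,y),(a,b),t=cv2.minAreaRect(w.astype(np.float32))
        if a<b: a,b,t=b,a,t+90
        out.append((x,y,a,b,t%180,c[:,0].mean(0)))
    return out
E
python3 - <<'E'
from h import *
a=cv2.imread('pics/top0.png');d=np.load('pics/top0_d.npy')
P=cloud('top',d)
hsv=cv2.cvtColor(a,cv2.COLOR_BGR2HSV)
m=(hsv[...,1]<50)&(hsv[...,2]>170); m[:,:390]=0;m[:,435:]=0;m[:165]=0;m[240:]=0
for r in rect(m,'top',12): print('plate',np.round(r[:5],1),r[5])
# bar by height
for nm,u0,u1,v0,v1,lo,hi,z in [('bar',205,235,170,250,20,40,28),('jigbase',260,360,170,240,8,25,18),('board',260,360,170,240,27,40,34)]:
    m=np.zeros(d.shape,bool); m[v0:v1,u0:u1]=((P[...,2]>lo)&(P[...,2]<hi))[v0:v1,u0:u1]
    for r in rect(m,'top',z): print(nm,np.round(r[:5],1),r[5])
    print(np.nanmedian(P[...,2][m]), m.sum())
np.set_printoptions(linewidth=250)
print(np.round(P[196:210,268:356:3,2]).astype(int))
cv2.imwrite('pics/c2.png',cv2.resize(a[160:250,200:370],None,fx=4.5,fy=4.5,interpolation=cv2.INTER_CUBIC))
E
```

```text
plate [ 461.9 -304.2   57.5   37.6  161.2] [419.06 218.98]
plate [ 595.1 -286.1   58.6   37.2   29.8] [412.17777778 178.82222222]
bar [4.895e+02 3.397e+02 1.988e+02 3.820e+01 3.000e-01] [219.98601399 210.71328671]
27.263906928884012 708
jigbase [508.  127.  139.9  87.3   1. ] [286.11111111 204.85185185]
jigbase [511.  -31.  139.2  90.9 179.3] [335.42647059 204.43382353]
17.521131299267154 1724
board [5.089e+02 4.690e+01 1.699e+02 7.050e+01 4.000e-01] [310.49305556 203.54861111]
33.572552295434434 1148
[[                   2                   -5                   16                   19                   13                   66                   69                   73                   69                   68                   19
                    38                   33                   36                   34                   37                   34                   32                   15                   17                   44                   40
                    38                   46                   16                   15                   28                   15
[... 7686 characters left out ...]
]
 [                   3                   -1                   15                   20                   26                   80                   79                   75                   80                   72                   21
                    38                   30                   38                   34                   27                   35                   32                   22                   19                   77                   80
                    78                   82                   17                   21                   13                   20                    2                   -2]]<stdin>:13: RuntimeWarning: invalid value encountered in cast
```

View pics/c2.png

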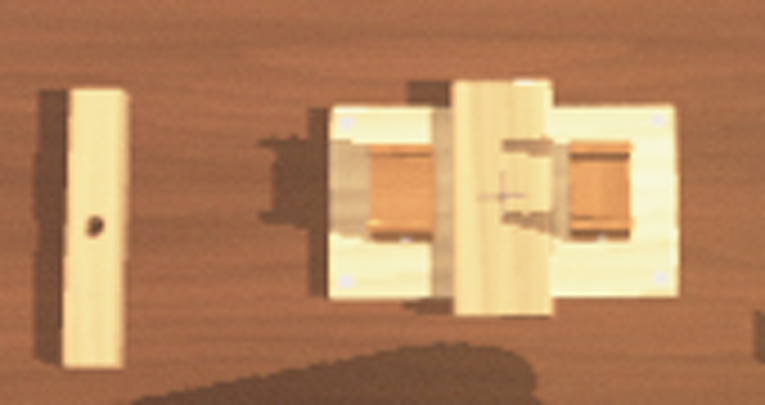

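```bash
cat >> h.py <<'E'
from scipy.spatial.transform import Rotation as Ro
def plan(pos,phi,s=None):
    """phi: deg world angle of jaw axis(tool y), tool down; picks nearer half turn; prints slide cm and turn rad"""
    s=s or env.state(); R0=Rrpy(s['ee_rot']); p0=np.array(s['ee_pos'])
    best=None
    for f in (phi,phi+180):
        f=np.radians(f); y=np.array([np.cos(f),np.sin(f),0]); x=np.array([0,0,-1.]); z=np.cross(x,y)
        rv=Ro.from_matrix(R0.T@np.c_[x,y,z]).as_rotvec()
        if best is None or np.linalg.norm(rv)<np.linalg.norm(best): best=rv
    print('slide',np.round(R0.T@(np.array(pos)-p0)/10,2),'turn',np.round(best,3),'deg',np.round(np.degrees(best),1),'q6',round(s['qpos'][5],1),'q1',round(s['qpos'][0],1))
    return best
def st():
    s=env.state();R0=Rrpy(s['ee_rot'])
    print('t',round(s['time_s'],2),'pos',np.round(s['ee_pos'],1),'jaw ang',round(np.degrees(np.arctan2(R0[1,1],R0[0,1])),2),'down',np.round(R0[:,0],3),'F',np.round(s['force'],1),'w',round(s['gripper_width'],1),'q',np.round(s['qpos'],0))
    return s
E
python3 - <<'E'
from h import *
st()
print(wristT(env.state()).round(3))
plan([462,-304,200],161.2); plan([595,-286,200],29.8)
E
```

```text
t 0.75 pos [ 197.1 -540.2  222. ] jaw ang -69.96 down [ 0. -0. -1.] F [ 0.5 -0.1  0.4] w 90.9 q [-71.  18.  90.   0.  72.  -1.]
[[ 3.42000e-01  9.09000e-01  2.37000e-01  2.63531e+02]
 [-9.40000e-01  3.31000e-01  8.60000e-02 -5.16078e+02]
 [-0.00000e+00 -2.52000e-01  9.68000e-01  3.84548e+02]
 [ 0.00000e+00  0.00000e+00  0.00000e+00  1.00000e+00]]
slide [  2.2  -13.11 -32.98] turn [-0.893  0.    -0.   ] deg [-51.2   0.   -0. ] q6 -1.1 q1 -71.1
slide [  2.2  -10.24 -46.1 ] turn [ 1.401 -0.    -0.   ] deg [80.2 -0.  -0. ] q6 -1.1 q1 -71.1
```

View pics/wrist0.png

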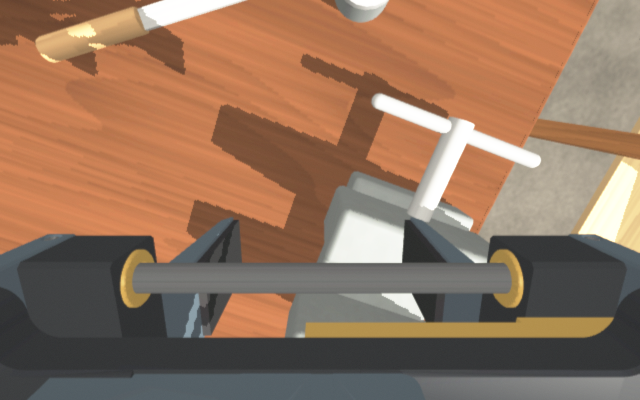

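{"api": "arm_command", "payload": {
  "slide": [
    [1,-6.9,-27.9],
    [1,-6.9,-27.9],
    [1,-6.9,-27.9],
    [1,-6.9,-27.9],
    [1,-6.9,-27.9],
    [1,-6.9,-27.9],
    [1,-6.9,-27.9],
    [1,-6.9,-27.9],
    [1,-6.9,-27.9],
    [1,-6.9,-27.9],
    [1,-6.9,-27.9],
    [1,-6.9,-27.9]
  ],
  "turn": [
    [-0.893,0,0],
    [-0.893,0,0],
    [-0.893,0,0],
    [-0.893,0,0],
    [-0.893,0,0],
    [-0.893,0,0],
    [-0.893,0,0],
    [-0.893,0,0],
    [-0.893,0,0],
    [-0.893,0,0],
    [-0.893,0,0],
    [-0.893,0,0]
  ],
  "grip": [0,0,0,0,0,0,0,0,0,0,0,0]
}}

```text
time_s: 1.75
ee_pos: [434.4, -380.7, 212.1]
ee_rot: [4.6, 90.0, -104.3]
force: [0.0, -0.0, -0.3]
gripper_width: 91.0
```

```bash
cat >> h.py <<'E'
def plates(img,T,z=12,zlab=None):
    hsv=cv2.cvtColor(img,cv2.COLOR_RGB2HSV)
    m=(hsv[...,1]<45)&(hsv[...,2]>180); m[235:]=0
    return [r for r in rect(m,'wrist',z,T) if 25<r[3]<50 and 45<r[2]<70]
E
python3 - <<'E'
from h import *
s=st();p,d=snap('wrist','w1');T=wristT(s)
for r in plates(p,T): print(np.round(r[:5],1),r[5])
E
```

```text
t 1.75 pos [ 434.4 -380.7  212.1] jaw ang -18.94 down [-0. -0. -1.] F [ 0.  -0.  -0.3] w 91.0 q [-42.  19.  90.  -0.  71. -23.]
[ 461.5 -306.7   55.7   36.2  159.9] [322.94047619 108.375     ]
[ 593.6 -289.6   58.6   36.1   30.8] [438.98591549  48.32394366]
```

View pics/w1.png

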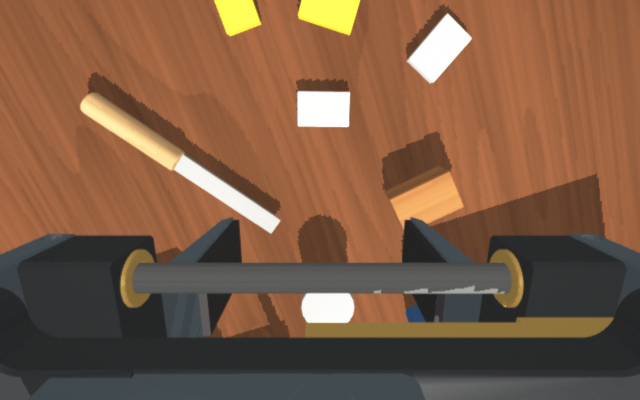

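```bash
python3 - <<'E'
from h import *
plan([461.5,-306,11],160.2)
E
```

```text
slide [20.11  0.13 -7.94] turn [ 0.015  0.    -0.   ] deg [ 0.9  0.  -0. ] q6 -23.4 q1 -42.4
```

{"api": "arm_command", "payload": {
  "slide": [
    [4,0.1,-4],
    [8,0.1,-7.9],
    [12,0.1,-7.9],
    [15,0.1,-7.9],
    [17.5,0.1,-7.9],
    [19,0.1,-7.9],
    [20,0.1,-7.9],
    [20.1,0.1,-7.9],
    [20.1,0.1,-7.9],
    [20.1,0.1,-7.9],
    [20.1,0.1,-7.9],
    [20.1,0.1,-7.9],
    [20.1,0.1,-7.9],
    [20.1,0.1,-7.9],
    [20.1,0.1,-7.9]
  ],
  "turn": [
    [0.015,0,0],
    [0.015,0,0],
    [0.015,0,0],
    [0.015,0,0],
    [0.015,0,0],
    [0.015,0,0],
    [0.015,0,0],
    [0.015,0,0],
    [0.015,0,0],
    [0.015,0,0],
    [0.015,0,0],
    [0.015,0,0],
    [0.015,0,0],
    [0.015,0,0],
    [0.015,0,0]
  ],
  "grip": [0,0,0,0,0,0,0,0,255,255,255,255,255,255,255],
  "newtons": 20
}}

```text
time_s: 3.05
ee_pos: [462.2, -305.6, 11.6]
ee_rot: [68.2, 89.9, -41.4]
force: [-0.4, -0.2, 4.6]
gripper_width: 55.7
```

```bash
python3 - <<'E'
from h import *
st()
E
```

```text
t 3.05 pos [ 462.2 -305.6   11.6] jaw ang -19.65 down [ 0.001 -0.001 -1.   ] F [-0.4 -0.2  4.6] w 55.7 q [-35.  29. 108.  -0.  43. -15.]
```

```bash
python3 - <<'E'
from h import *
plan([420,20,215],-90)
E
```

```text
slide [-20.36 -14.9  -29.23] turn [ 1.228e+00 -0.000e+00 -1.000e-03] deg [70.3 -0.  -0.1] q6 -15.0 q1 -34.7
```

{"api": "arm_command", "payload": {
  "slide": [
    [-1.5,0,0],
    [-4,0,0],
    [-8,0,0],
    [-12,-2,-4],
    [-16,-5,-9],
    [-20.4,-8,-14],
    [-20.4,-10,-18],
    [-20.4,-12,-22],
    [-20.4,-14.9,-26],
    [-20.4,-14.9,-29.2],
    [-20.4,-14.9,-29.2],
    [-20.4,-14.9,-29.2],
    [-20.4,-14.9,-29.2],
    [-20.4,-14.9,-29.2],
    [-20.4,-14.9,-29.2],
    [-20.4,-14.9,-29.2]
  ],
  "turn": [
    [0,0,0],
    [0,0,0],
    [0.1,0,0],
    [0.22,0,0],
    [0.34,0,0],
    [0.46,0,0],
    [0.58,0,0],
    [0.7,0,0],
    [0.82,0,0],
    [0.94,0,0],
    [1.06,0,0],
    [1.15,0,0],
    [1.228,0,0],
    [1.228,0,0],
    [1.228,0,0],
    [1.228,0,0]
  ],
  "grip": [255,255,255,255,255,255,255,255,255,255,255,255,255,255,255,255]
}}

```text
time_s: 4.38
ee_pos: [419.6, 19.2, 214.7]
ee_rot: [59.3, 90.0, -120.6]
force: [0.7, -0.3, -0.6]
gripper_width: 55.5
```

```bash
python3 - <<'E'
from h import *
s=st();p,d=snap('wrist','w2');T=wristT(s)
P=cloud('wrist',d,T);Z=P[...,2]
for nm,lo,hi,z in [('board',28,40,34),('high',62,86,80),('lowcheek',72,88,80),('lowseat',40,50,44),('base',12,24,18)]:
    m=((Z>lo)&(Z<hi)); m[240:]=0
    for r in rect(cv2.morphologyEx(m.astype(np.uint8),cv2.MORPH_OPEN,np.ones((3,3))),'wrist',z,T): print(nm,np.round(r[:5],1),r[5])
E
```

```text
t 4.38 pos [419.6  19.2 214.7] jaw ang -89.9 down [-0.    -0.001 -1.   ] F [ 0.7 -0.3 -0.6] w 55.5 q [  1.   5. 109.  -0.  67.  91.]
board [5.103e+02 4.430e+01 1.695e+02 6.980e+01 4.000e-01] [296.09760956  88.187251  ]
high [483.7 -25.2  44.7   7.8  90.1] [370.4957265  124.16239316]
high [536.3 -24.8  44.4   9.5  90.1] [372.58196721  60.86885246]
high [5.101e+02 1.120e+02 6.130e+01 4.760e+01 5.000e-01] [214.31800766  92.73563218]
lowcheek [483.1 113.   44.8   7.   90.1] [216.4017094 125.       ]
lowcheek [483.7 -25.6  43.8   7.8  90.1] [370.97391304 124.16521739]
lowcheek [537.1 -25.2  43.6   7.9  90.1] [373.28571429  59.95798319]
lowcheek [536.5 113.4  45.2   8.7  90.1] [210.53278689  60.95901639]
lowseat [ 5.11e+02 -2.56e+01  4.56e+01  4.41e+01  1.00e-01] [367.44210526  94.29473684]
base [491.7 345.1  14.6  11.2   1.5] [ 17.47368421 115.44736842]
base [5.098e+02 1.252e+02 1.391e+02 8.650e+01 3.000e-01] [221.22394678  91.99113082]
base [ 5.109e+02 -3.560e+01  1.387e+02  8.900e+01  2.000e-01] [372.86711712  91.7972973 ]
base [4.918e+02 3.196e+02 1.997e+02 1.070e+01 2.000e-01] [ 39.04156479 107.71638142]
```

View pics/w2.png

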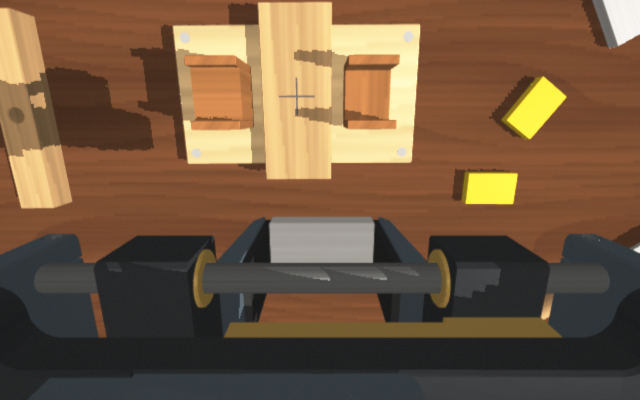

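```bash
python3 - <<'E'
from h import *
a=cv2.imread('pics/w2.png')
cv2.imwrite('pics/c3.png',cv2.resize(a[205:275,240:400],None,fx=5,fy=5,interpolation=cv2.INTER_CUBIC))
print(a[206:232,320].tolist())
k=env.calibration('wrist');K=k['K'];C=np.linalg.inv(k['T_tool_cam'])
for z in(-16,-18,-20):
  for x in (11,-1):
    q=C@[x,0,z,1];print(z,x,K[1,2]+K[1,1]*(-q[1])/(-q[2]))
plan([511,-25,120],-89.8)
E
```

```text
[[51, 79, 127], [50, 79, 128], [51, 77, 125], [50, 77, 124], [50, 77, 125], [51, 79, 126], [50, 79, 128], [53, 83, 131], [53, 83, 131], [55, 85, 133], [75, 96, 132], [107, 116, 129], [119, 123, 128], [117, 121, 124], [118, 121, 125], [120, 122, 125], [128, 132, 135], [143, 148, 153], [152, 157, 161], [154, 159, 163], [152, 159, 163], [152, 158, 162], [152, 159, 161], [153, 159, 163], [152, 157, 162], [154, 160, 164]]
-16 11 217.67009589035317
-16 -1 224.56156696551454
-18 11 214.25398472861667
-18 -1 220.93210498245483
-20 11 210.81880643991417
-20 -1 217.2809941977465
slide [ 9.46  4.4  -9.13] turn [-0.003  0.001 -0.001] deg [-0.2  0.  -0. ] q6 91.0 q1 1.0
```

View pics/c3.png

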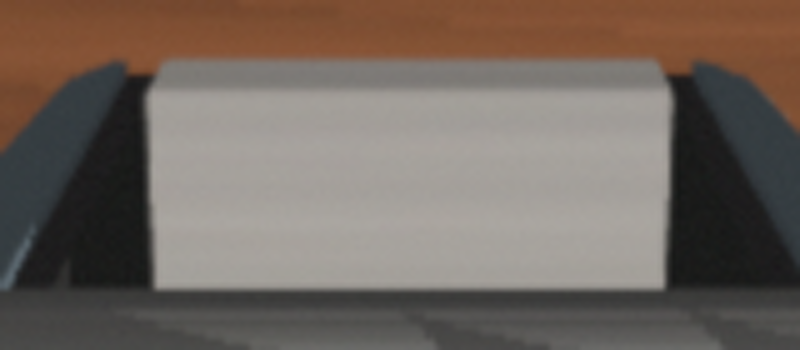

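{"api": "arm_command", "payload": {
  "slide": [
    [2,1.5,-3],
    [4.5,3.2,-6],
    [6.5,4.4,-9.2],
    [8.5,4.4,-9.2],
    [10,4.4,-9.2],
    [11,4.4,-9.2],
    [12,4.4,-9.2],
    [13,4.4,-9.2],
    [14,4.4,-9.2],
    [15,4.4,-9.2],
    [15.5,4.4,-9.2],
    [15.7,4.4,-9.2],
    [15.8,4.4,-9.2],
    [15.8,4.4,-9.2]
  ],
  "turn": [
    [0,0,0],
    [0,0,0],
    [0,0,0],
    [0,0,0],
    [0,0,0],
    [0,0,0],
    [0,0,0],
    [0,0,0],
    [0,0,0],
    [0,0,0],
    [0,0,0],
    [0,0,0],
    [0,0,0],
    [0,0,0]
  ],
  "grip": [255,255,255,255,255,255,255,255,255,255,255,255,255,255]
}}

```text
time_s: 5.6
ee_pos: [512.0, -24.2, 57.1]
ee_rot: [168.3, 90.0, -11.7]
force: [-1.3, 0.2, -0.7]
gripper_width: 55.9
```

```bash
python3 - <<'E'
from h import *
st()
E
```

```text
t 5.6 pos [512.  -24.2  57.1] jaw ang -90.0 down [ 0.001 -0.    -1.   ] F [-1.3  0.2 -0.7] w 55.9 q [ -4.  22. 111.  -0.  47.  86.]
```

{"api": "arm_command", "payload": {
  "slide": [
    [0.1,0,0],
    [0.15,0,0],
    [0.2,0,0],
    [0.2,0,0]
  ],
  "turn": [
    [0,0,0],
    [0,0,0],
    [0,0,0],
    [0,0,0]
  ],
  "grip": [255,255,255,255]
}}

```text
time_s: 5.93
ee_pos: [512.1, -24.2, 55.6]
ee_rot: [174.0, 89.9, -6.0]
force: [-0.6, 0.4, 4.3]
gripper_width: 55.8
```

{"api": "arm_command", "payload": {
  "slide": [
    [0,0,0],
    [0,0,0],
    [0,0,0],
    [0,0,0],
    [-2,0,0],
    [-5,0,0],
    [-9,0,0],
    [-12,0,4],
    [-14,0,8],
    [-15,0,9],
    [-15,0,9],
    [-15,0,9]
  ],
  "turn": [
    [0,0,0],
    [0,0,0],
    [0,0,0],
    [0,0,0],
    [0,0,0],
    [0,0,0],
    [0,0,0],
    [0,0,0],
    [0,0,0],
    [0,0,0],
    [0,0,0],
    [0,0,0]
  ],
  "grip": [60,60,60,60,60,60,60,30,0,0,0,0]
}}

```text
time_s: 6.93
ee_pos: [421.9, -24.3, 205.9]
ee_rot: [174.0, 89.8, -6.0]
force: [0.7, -0.5, 0.0]
gripper_width: 91.3
```

```bash
python3 - <<'E'
from h import *
s=st();p,d=snap('wrist','w3');T=wristT(s)
for r in plates(p,T,56): print('56',np.round(r[:5],1),r[5])
P=cloud('wrist',d,T);Z=P[...,2]
for nm,lo,hi,z in [('cheek',70,90,80),('plate',50,62,56)]:
    m=((Z>lo)&(Z<hi)); m[240:]=0
    for r in rect(cv2.morphologyEx(m.astype(np.uint8),cv2.MORPH_OPEN,np.ones((3,3))),'wrist',z,T): print(nm,np.round(r[:5],1),r[5])
plan([594-40,-288-69,200],-150)
plan([594-40,-288-69,200],30)
E
```

```text
t 6.93 pos [421.9 -24.3 205.9] jaw ang -90.02 down [ 0.003 -0.    -1.   ] F [ 0.7 -0.5  0. ] w 91.3 q [ -5.   5. 109.  -0.  65.  85.]
56 [511.3 -24.6  55.8  35.   89.9] [321.47474747  96.04545455]
cheek [483.3 112.1  47.1   7.6  89.9] [164.04098361 128.62295082]
cheek [484.  -25.9  43.5   7.6  89.9] [323.10344828 127.55172414]
cheek [536.2 112.3  47.3   9.   91.5] [156.57142857  63.05263158]
cheek [537.3 -25.9  43.1   8.5  89.9] [322.272  61.56 ]
plate [510.4 -24.5  55.8  35.1  89.9] [321.36945813  96.79310345]
plate [509.6  92.4  60.6   4.8 179.9] [194.30769231  97.25874126]
slide [  0.53  33.27 -13.18] turn [ 1.047e+00 -2.000e-03  1.000e-03] deg [60.  -0.1  0. ] q6 85.2 q1 -4.8
slide [  0.53  33.27 -13.18] turn [ 1.047e+00 -2.000e-03  1.000e-03] deg [60.  -0.1  0. ] q6 85.2 q1 -4.8
```

View pics/w3.png

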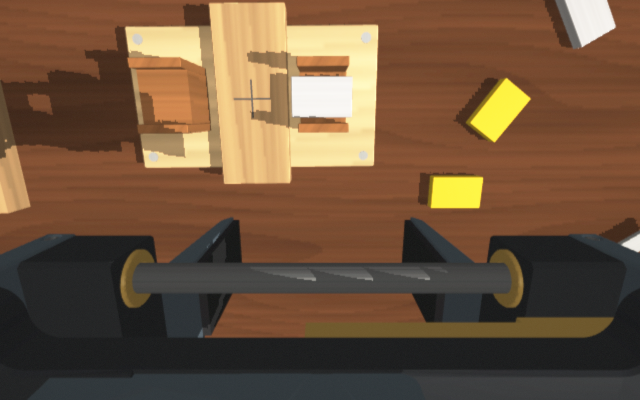

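```bash
python3 - <<'E'
from h import *
plan([554,-219,200],-150)
E
```

```text
slide [  0.53  19.47 -13.18] turn [ 1.047e+00 -2.000e-03  1.000e-03] deg [60.  -0.1  0. ] q6 85.2 q1 -4.8
```

{"api": "arm_command", "payload": {
  "slide": [
    [0.5,3,-2],
    [0.5,6,-4],
    [0.5,9,-6],
    [0.5,12,-8],
    [0.5,15,-10],
    [0.5,17.5,-12],
    [0.5,19.5,-13.2],
    [0.5,19.5,-13.2],
    [0.5,19.5,-13.2],
    [0.5,19.5,-13.2],
    [0.5,19.5,-13.2],
    [0.5,19.5,-13.2]
  ],
  "turn": [
    [0.12,0,0],
    [0.24,0,0],
    [0.36,0,0],
    [0.48,0,0],
    [0.6,0,0],
    [0.72,0,0],
    [0.84,0,0],
    [0.96,0,0],
    [1.047,0,0],
    [1.047,0,0],
    [1.047,0,0],
    [1.047,0,0]
  ],
  "grip": [0,0,0,0,0,0,0,0,0,0,0,0]
}}

```text
time_s: 7.98
ee_pos: [554.0, -219.1, 198.9]
ee_rot: [37.7, 89.9, 157.9]
force: [-0.3, 0.0, 0.4]
gripper_width: 91.0
```

```bash
python3 - <<'E'
from h import *
s=st();p,d=snap('wrist','w4');T=wristT(s)
rs=plates(p,T)
for r in rs: print(np.round(r[:5],1),r[5])
r=rs[0]; plan([r[0],r[1],11],r[4])
E
```

```text
t 7.98 pos [ 554.  -219.1  198.9] jaw ang -149.87 down [-0.001  0.001 -1.   ] F [-0.3  0.   0.4] w 91.0 q [-23.  21.  89.  -0.  70. 127.]
[ 595.3 -289.    55.4   35.7   30.1] [320.68571429 105.98857143]
slide [18.82 -0.07 -8.14] turn [ 0.     0.001 -0.001] deg [ 0.  0. -0.] q6 127.2 q1 -22.7
```

View pics/w4.png

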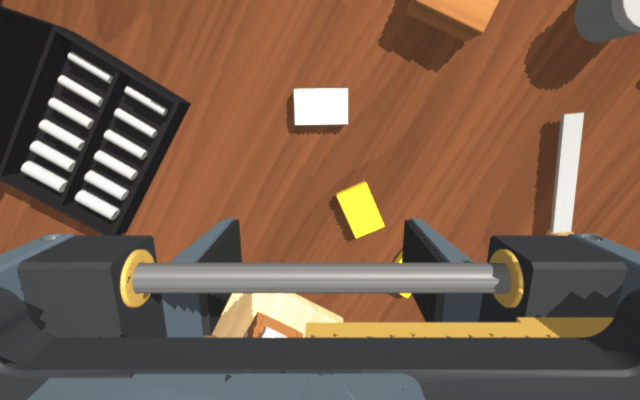

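{"api": "arm_command", "payload": {
  "slide": [
    [4,-0.1,-4],
    [8,-0.1,-8.1],
    [11,-0.1,-8.1],
    [14,-0.1,-8.1],
    [16.5,-0.1,-8.1],
    [18,-0.1,-8.1],
    [18.7,-0.1,-8.1],
    [18.8,-0.1,-8.1],
    [18.8,-0.1,-8.1],
    [18.8,-0.1,-8.1],
    [18.8,-0.1,-8.1],
    [18.8,-0.1,-8.1],
    [18.8,-0.1,-8.1],
    [18.8,-0.1,-8.1],
    [18.8,-0.1,-8.1]
  ],
  "turn": [
    [0,0,0],
    [0,0,0],
    [0,0,0],
    [0,0,0],
    [0,0,0],
    [0,0,0],
    [0,0,0],
    [0,0,0],
    [0,0,0],
    [0,0,0],
    [0,0,0],
    [0,0,0],
    [0,0,0],
    [0,0,0],
    [0,0,0]
  ],
  "grip": [0,0,0,0,0,0,0,0,255,255,255,255,255,255,255]
}}

```text
time_s: 9.28
ee_pos: [595.4, -289.0, 12.8]
ee_rot: [-148.7, 89.9, -28.7]
force: [-0.3, 0.8, 3.5]
gripper_width: 56.0
```

```bash
python3 - <<'E'
from h import *
st();plan([425,-24.5,205],-90)
E
```

```text
t 9.28 pos [ 595.4 -289.    12.8] jaw ang -150.0 down [ 0.001 -0.001 -1.   ] F [-0.3  0.8  3.5] w 56.0 q [-27.  36.  92.  -0.  52. 123.]
slide [-19.25   1.52  31.41] turn [-1.047e+00 -1.000e-03  0.000e+00] deg [-60.   -0.1   0. ] q6 123.1 q1 -26.9
```

{"api": "arm_command", "payload": {
  "slide": [
    [-1.5,0,0],
    [-4,0,0],
    [-8,0,2],
    [-12,0,5.5],
    [-16,0.5,9],
    [-19.2,1,12.5],
    [-19.2,1.5,16],
    [-19.2,1.5,20],
    [-19.2,1.5,23.5],
    [-19.2,1.5,27],
    [-19.2,1.5,30],
    [-19.2,1.5,31.4],
    [-19.2,1.5,31.4],
    [-19.2,1.5,31.4],
    [-19.2,1.5,31.4]
  ],
  "turn": [
    [0,0,0],
    [0,0,0],
    [-0.1,0,0],
    [-0.22,0,0],
    [-0.34,0,0],
    [-0.46,0,0],
    [-0.58,0,0],
    [-0.7,0,0],
    [-0.82,0,0],
    [-0.94,0,0],
    [-1.047,0,0],
    [-1.047,0,0],
    [-1.047,0,0],
    [-1.047,0,0],
    [-1.047,0,0]
  ],
  "grip": [255,255,255,255,255,255,255,255,255,255,255,255,255,255,255]
}}

```text
time_s: 10.53
ee_pos: [425.8, -25.0, 204.1]
ee_rot: [147.0, 89.9, -33.0]
force: [0.4, -0.3, -0.4]
gripper_width: 55.7
```

```bash
python3 - <<'E'
from h import *
s=st();p,d=snap('wrist','w5');T=wristT(s)
for r in plates(p,T,56): print('56',np.round(r[:5],1),r[5])
g=p[206:234,300:345].mean(axis=(1,2));print(np.round(g).astype(int))
a=cv2.imread('pics/w5.png')
plan([511.5,-24.5,71],-90)
E
```

```text
t 10.53 pos [425.8 -25.  204.1] jaw ang -90.03 down [ 0.001 -0.001 -1.   ] F [ 0.4 -0.3 -0.4] w 55.7 q [ -5.   6. 109.  -0.  65.  85.]
56 [511.3 -24.5  55.8  35.   89.9] [320.55050505 100.00505051]
[ 85  86  87  88  88  87  86  86  93 109 120 122 122 124 131 144 153 155
 155 156 158 159 161 162 161 160 161 161]
slide [13.3  -0.08 -8.55] turn [-0.001 -0.001 -0.001] deg [-0.1 -0.  -0. ] q6 85.2 q1 -4.9
```

View pics/w5.png

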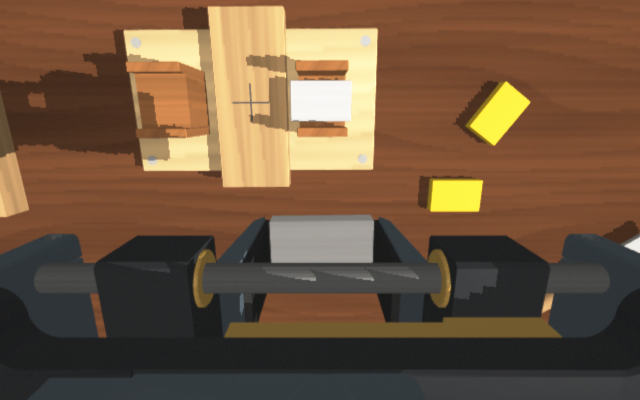

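{"api": "arm_command", "payload": {
  "slide": [
    [2,0,-3.5],
    [4.5,0,-7],
    [6,0,-8.6],
    [8,0,-8.6],
    [9.5,0,-8.6],
    [11,0,-8.6],
    [12,0,-8.6],
    [12.7,0,-8.6],
    [13.2,0,-8.6],
    [13.2,0,-8.6],
    [13.2,0,-8.6]
  ],
  "turn": [
    [0,0,0],
    [0,0,0],
    [0,0,0],
    [0,0,0],
    [0,0,0],
    [0,0,0],
    [0,0,0],
    [0,0,0],
    [0,0,0],
    [0,0,0],
    [0,0,0]
  ],
  "grip": [255,255,255,255,255,255,255,255,255,255,255]
}}

```text
time_s: 11.5
ee_pos: [511.6, -24.7, 72.3]
ee_rot: [169.0, 90.0, -11.0]
force: [0.6, 0.8, -0.8]
gripper_width: 55.7
```

{"api": "arm_command", "payload": {
  "slide": [
    [0.1,0,0],
    [0.2,0,0],
    [0.25,0,0],
    [0.25,0,0]
  ],
  "turn": [
    [0,0,0],
    [0,0,0],
    [0,0,0],
    [0,0,0]
  ],
  "grip": [255,255,255,255]
}}

```text
time_s: 11.83
ee_pos: [511.2, -24.4, 69.7]
ee_rot: [167.8, 90.0, -12.2]
force: [0.2, 0.2, 0.3]
gripper_width: 55.9
```

{"api": "arm_command", "payload": {
  "slide": [
    [0.05,0,0],
    [0.1,0,0],
    [0.15,0,0],
    [0.15,0,0]
  ],
  "turn": [
    [0,0,0],
    [0,0,0],
    [0,0,0],
    [0,0,0]
  ],
  "grip": [255,255,255,255]
}}

```text
time_s: 12.17
ee_pos: [511.3, -24.4, 68.8]
ee_rot: [174.1, 90.0, -5.9]
force: [-1.2, 0.8, 5.9]
gripper_width: 56.2
```

{"api": "arm_command", "payload": {
  "slide": [
    [0,0,0],
    [0,0,0],
    [0,0,0],
    [0,0,0],
    [-2,0,0],
    [-5,0,0],
    [-9,0,0],
    [-12,0,4],
    [-13.5,0,8],
    [-13.5,0,9],
    [-13.5,0,9],
    [-13.5,0,9]
  ],
  "turn": [
    [0,0,0],
    [0,0,0],
    [0,0,0],
    [0,0,0],
    [0,0,0],
    [0,0,0],
    [0,0,0],
    [0,0,0],
    [0,0,0],
    [0,0,0],
    [0,0,0],
    [0,0,0]
  ],
  "grip": [60,60,60,60,60,60,60,30,0,0,0,0]
}}

```text
time_s: 13.17
ee_pos: [421.0, -24.4, 203.4]
ee_rot: [173.7, 89.9, -6.3]
force: [0.6, 0.3, -0.6]
gripper_width: 91.4
```

```bash
python3 - <<'E'
from h import *
s=st();p,d=snap('wrist','w6');T=wristT(s)
for r in plates(p,T,68): print('68',np.round(r[:5],1),r[5])
P=cloud('wrist',d,T);Z=P[...,2]
for nm,lo,hi,z in [('cheek',75,90,80),('plate',62,73,68),('board',27,41,34)]:
    m=((Z>lo)&(Z<hi)); m[240:]=0
    for r in rect(cv2.morphologyEx(m.astype(np.uint8),cv2.MORPH_OPEN,np.ones((3,3))),'wrist',z,T): print(nm,np.round(r[:5],1),r[5])
m=np.zeros(Z.shape,bool);m[88:112,300:340]=1
A=P[m];A=A[np.abs(A[:,2]-68)<12];print(len(A));c,*_=np.linalg.lstsq(np.c_[A[:,:2]-A[:,:2].mean(0),np.ones(len(A))],A[:,2],rcond=None);print('plane',c)
plan([410,338,205],-90)
E
```

```text
t 13.17 pos [421.  -24.4 203.4] jaw ang -90.02 down [ 0.002 -0.    -1.   ] F [ 0.6  0.3 -0.6] w 91.4 q [ -5.   5. 110.  -0.  65.  85.]
68 [510.6 -24.8  56.3  35.8  89.9] [321.69082126  94.08695652]
cheek [483.2 113.2  45.    7.6  89.9] [161.475 127.55 ]
cheek [483.9 -26.   43.1   7.5  89.9] [322.65811966 126.5042735 ]
cheek [536.7 113.4  45.1   8.4  89.9] [152.76  60.84]
cheek [537.4 -25.6  43.5   8.4  89.9] [321.73015873  59.45238095]
plate [510.3 -24.6  55.6  35.9  91.1] [321.37914692  94.20853081]
plate [5.100e+02 1.132e+02 6.090e+01 4.620e+01 4.000e-01] [167.05220884  94.81124498]
board [492.8  92.1  26.8   5.1 179.8] [203.26984127 115.77777778]
board [524.   92.4  31.9   4.9 179.5] [200.21052632  82.5       ]
board [5.106e+02 4.380e+01 1.689e+02 7.040e+01 3.000e-01] [250.49807692  88.64615385]
955
plane [-1.19053346e-03  5.09775413e-04  6.78405101e+01]
slide [ -0.21 -36.25   1.19] turn [-0.    -0.001 -0.   ] deg [-0.  -0.1 -0. ] q6 85.1 q1 -4.9
```

View pics/w6.png

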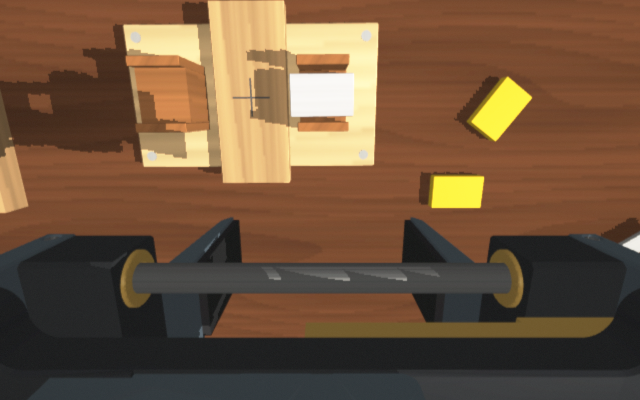

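{"api": "arm_command", "payload": {
  "slide": [
    [-0.2,-4,0.3],
    [-0.2,-8,0.6],
    [-0.2,-12,1.2],
    [-0.2,-16,1.2],
    [-0.2,-20,1.2],
    [-0.2,-24,1.2],
    [-0.2,-28,1.2],
    [-0.2,-32,1.2],
    [-0.2,-35,1.2],
    [-0.2,-36.2,1.2],
    [-0.2,-36.2,1.2],
    [-0.2,-36.2,1.2]
  ],
  "turn": [
    [0,0,0],
    [0,0,0],
    [0,0,0],
    [0,0,0],
    [0,0,0],
    [0,0,0],
    [0,0,0],
    [0,0,0],
    [0,0,0],
    [0,0,0],
    [0,0,0],
    [0,0,0]
  ],
  "grip": [0,0,0,0,0,0,0,0,0,0,0,0]
}}

```text
time_s: 14.22
ee_pos: [409.4, 337.5, 203.6]
ee_rot: [54.9, 89.8, -125.0]
force: [-0.5, -0.6, -0.1]
gripper_width: 91.4
```

```bash
python3 - <<'E'
from h import *
print('mark')
s=st();p,d=snap('wrist','w7');T=wristT(s)
P=cloud('wrist',d,T);Z=P[...,2]
m=((Z>21)&(Z<36));m[240:]=0
for r in rect(cv2.morphologyEx(m.astype(np.uint8),cv2.MORPH_OPEN,np.ones((3,3))),'wrist',28,T): print('bar',np.round(r[:5],1),r[5])
for r in env.search_frame('wrist','bar'): print(r)
E
```

```text
mark
t 14.22 pos [409.4 337.5 203.6] jaw ang -89.95 down [-0.002 -0.002 -1.   ] F [-0.5 -0.6 -0.1] w 91.4 q [ 38.  15.  97.  -0.  68. 128.]
bar [378.4 497.2  60.2   5.8   0.9] [174.09565217 212.73043478]
bar [459.  455.1  31.4   5.2   1.7] [206.1971831  137.92957746]
bar [5.094e+02 1.360e+02 6.160e+01 9.100e+00 5.000e-01] [525.2585034   85.41496599]
bar [5.047e+02 4.470e+01 1.607e+02 8.050e+01 3.000e-01] [610.56193896  88.25852783]
bar [4.882e+02 3.376e+02 1.928e+02 3.600e+01 3.000e-01] [321.36105477 101.31237323]
bar [468.7 588.5 231.2  18.1 180. ] [ 70.34139403 112.49359886]
{'point': [502.3, 339.2, 28.7], 'p': 0.95}
{'point': [440.7, 500.3, 59.3], 'p': 0.32}
```

View pics/w7.png

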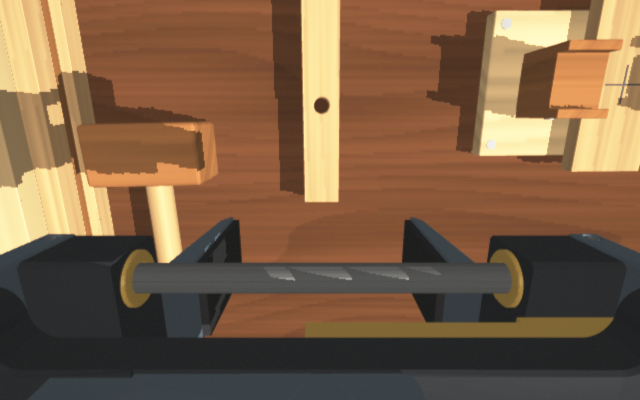

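```bash
python3 - <<'E'
from h import *
s=st();T=wristT(s)
print('hole',pix2w('wrist',[[321.5,105.5]],28,T).round(1))
a=cv2.imread('pics/w6.png')
T6=T.copy();
import copy
s6=dict(ee_pos=[421.,-24.4,203.4],ee_rot=[173.7,89.9,-6.3]);T6=wristT(s6)
print('mark',pix2w('wrist',[[251.5,97]],34,T6).round(1))
h=pix2w('wrist',[[321.5,105.5]],28,T)[0]
plan([h[0],h[1],19],-89.7)
E
```

```text
t 14.32 pos [409.4 336.3 204.3] jaw ang -90.07 down [-0.001 -0.002 -1.   ] F [-0.2  0.3 -0.7] w 91.3 q [ 38.  15.  97.  -0.  68. 128.]
hole [[490.8 335.6  28. ]]
mark [[510.7  43.7  34. ]]
slide [18.52  0.02 -8.16] turn [-0.007  0.001 -0.002] deg [-0.4  0.1 -0.1] q6 128.3 q1 38.2
```

{"api": "arm_command", "payload": {
  "slide": [
    [4,0,-4],
    [8,0,-8.2],
    [11,0,-8.2],
    [14,0,-8.2],
    [16.5,0,-8.2],
    [18,0,-8.2],
    [19,0,-8.2],
    [19.2,0,-8.2],
    [19.2,0,-8.2],
    [19.2,0,-8.2],
    [19.2,0,-8.2],
    [19.2,0,-8.2],
    [19.2,0,-8.2],
    [19.2,0,-8.2],
    [19.2,0,-8.2],
    [19.2,0,-8.2],
    [19.2,0,-8.2]
  ],
  "turn": [
    [-0.006,0,0],
    [-0.006,0,0],
    [-0.006,0,0],
    [-0.006,0,0],
    [-0.006,0,0],
    [-0.006,0,0],
    [-0.006,0,0],
    [-0.006,0,0],
    [-0.006,0,0],
    [-0.006,0,0],
    [-0.006,0,0],
    [-0.006,0,0],
    [-0.006,0,0],
    [-0.006,0,0],
    [-0.006,0,0],
    [-0.006,0,0],
    [-0.006,0,0]
  ],
  "grip": [0,0,0,0,0,0,0,0,255,255,255,255,255,255,255,255,255],
  "newtons": 35
}}

```text
time_s: 15.73
ee_pos: [491.2, 337.6, 13.0]
ee_rot: [153.8, 90.0, -25.9]
force: [-0.3, 1.3, 1.5]
gripper_width: 35.8
```

```bash
python3 - <<'E'
from h import *
st();plan([510.5,43.8,130],0.25)
E
```

```text
t 15.73 pos [491.2 337.6  13. ] jaw ang -89.66 down [ 0. -0. -1.] F [-0.3  1.3  1.5] w 35.8 q [ 33.  32. 102.  -0.  47. 123.]
slide [-11.7   29.39  -1.76] turn [-1.569 -0.    -0.   ] deg [-89.9  -0.   -0. ] q6 123.1 q1 33.4
```

{"api": "arm_command", "payload": {
  "slide": [
    [-1.5,0,0],
    [-4,0,0],
    [-7,0,0],
    [-10,2,0],
    [-12.7,5,-0.3],
    [-12.7,8,-0.6],
    [-12.7,11,-0.9],
    [-12.7,14,-1.2],
    [-12.7,17,-1.5],
    [-12.7,20,-1.8],
    [-12.7,23,-1.8],
    [-12.7,26,-1.8],
    [-12.7,28.5,-1.8],
    [-12.7,29.4,-1.8],
    [-12.7,29.4,-1.8],
    [-12.7,29.4,-1.8],
    [-12.7,29.4,-1.8],
    [-12.7,29.4,-1.8],
    [-12.7,29.4,-1.8],
    [-12.7,29.4,-1.8]
  ],
  "turn": [
    [0,0,0],
    [0,0,0],
    [-0.08,0,0],
    [-0.2,0,0],
    [-0.32,0,0],
    [-0.44,0,0],
    [-0.56,0,0],
    [-0.68,0,0],
    [-0.8,0,0],
    [-0.92,0,0],
    [-1.04,0,0],
    [-1.16,0,0],
    [-1.28,0,0],
    [-1.4,0,0],
    [-1.5,0,0],
    [-1.569,0,0],
    [-1.569,0,0],
    [-1.569,0,0],
    [-1.569,0,0],
    [-1.569,0,0]
  ],
  "grip": [255,255,255,255,255,255,255,255,255,255,255,255,255,255,255,255,255,255,255,255]
}}

```text
time_s: 17.4
ee_pos: [510.8, 43.9, 139.8]
ee_rot: [-65.1, 90.0, -154.9]
force: [0.3, 0.6, -1.3]
gripper_width: 35.7
```

```bash
python3 - <<'E'
from h import *
s=st();snap('wrist','w8');snap('side','s8')
plan([510.5,43.8,84],0.25)
E
```

```text
t 17.4 pos [510.8  43.9 139.8] jaw ang 0.2 down [-0. -0. -1.] F [ 0.3  0.6 -1.3] w 35.7 q [  4.  17. 105.  -0.  58.   3.]
slide [ 5.59 -0.04  0.01] turn [-0.001  0.     0.   ] deg [-0.  0.  0.] q6 3.4 q1 3.6
```

View pics/w8.png

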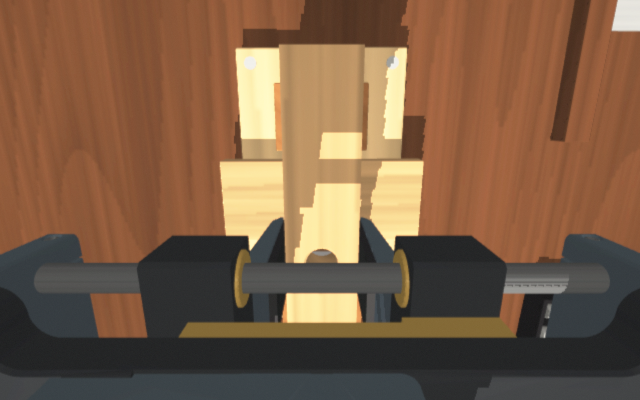

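View pics/s8.png

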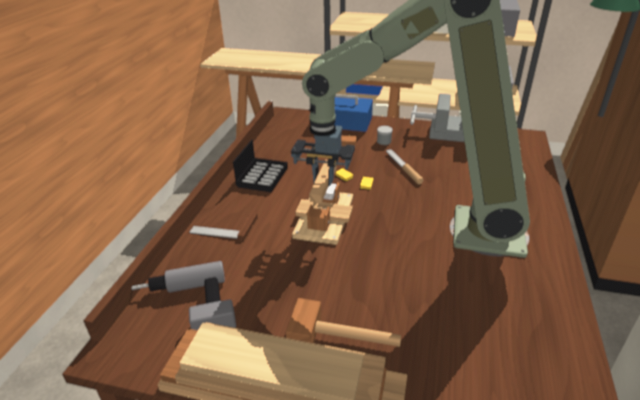

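{"api": "arm_command", "payload": {
  "slide": [
    [1,0,0],
    [2.2,0,0],
    [3.2,0,0],
    [4.2,0,0],
    [5,0,0],
    [5.5,0,0],
    [5.6,0,0],
    [5.6,0,0]
  ],
  "turn": [
    [0,0,0],
    [0,0,0],
    [0,0,0],
    [0,0,0],
    [0,0,0],
    [0,0,0],
    [0,0,0],
    [0,0,0]
  ],
  "grip": [255,255,255,255,255,255,255,255]
}}

```text
time_s: 18.17
ee_pos: [510.9, 43.7, 83.6]
ee_rot: [-79.9, 90.0, -169.7]
force: [-0.4, -0.2, -1.1]
gripper_width: 35.7
```

{"api": "arm_command", "payload": {
  "slide": [
    [0.1,0,0],
    [0.15,0,0],
    [0.2,0,0],
    [0.2,0,0]
  ],
  "turn": [
    [0,0,0],
    [0,0,0],
    [0,0,0],
    [0,0,0]
  ],
  "grip": [255,255,255,255]
}}

```text
time_s: 18.5
ee_pos: [511.1, 43.7, 82.2]
ee_rot: [85.2, 90.0, -4.6]
force: [-0.1, 0.1, -0.5]
gripper_width: 35.9
```

{"api": "arm_command", "payload": {
  "slide": [
    [0.05,0,0],
    [0.1,0,0],
    [0.12,0,0],
    [0.12,0,0]
  ],
  "turn": [
    [0,0,0],
    [0,0,0],
    [0,0,0],
    [0,0,0]
  ],
  "grip": [255,255,255,255]
}}

```text
time_s: 18.83
ee_pos: [511.0, 43.6, 81.0]
ee_rot: [69.3, 90.0, -20.5]
force: [0.2, -0.3, 0.6]
gripper_width: 35.7
```

{"api": "arm_command", "payload": {
  "slide": [
    [0.04,0,0],
    [0.07,0,0],
    [0.1,0,0],
    [0.1,0,0]
  ],
  "turn": [
    [0,0,0],
    [0,0,0],
    [0,0,0],
    [0,0,0]
  ],
  "grip": [255,255,255,255]
}}

```text
time_s: 19.17
ee_pos: [511.0, 43.7, 80.9]
ee_rot: [84.8, 90.0, -5.0]
force: [-2.2, -0.9, 9.0]
gripper_width: 35.5
```

{"api": "arm_command", "payload": {
  "slide": [
    [0,0,0],
    [0,0,0],
    [0,0,0],
    [0,0,0],
    [0,0,0],
    [-1.5,0,0],
    [-4,0,0],
    [-8,0,0],
    [-12,0,3],
    [-16,0,6],
    [-18,0,9],
    [-18,0,9],
    [-18,0,9]
  ],
  "turn": [
    [0,0,0],
    [0,0,0],
    [0,0,0],
    [0,0,0],
    [0,0,0],
    [0,0,0],
    [0,0,0],
    [0,0,0],
    [0,0,0],
    [0,0,0],
    [0,0,0],
    [0,0,0],
    [0,0,0]
  ],
  "grip": [80,60,60,60,60,60,60,60,60,60,60,60,60]
}}

```text
time_s: 20.25
ee_pos: [512.4, -48.2, 262.0]
ee_rot: [79.2, 89.7, -10.8]
force: [0.2, 0.2, -0.2]
gripper_width: 69.6
```

```bash
python3 - <<'E'
from h import *
s=st();p,d=snap('wrist','w9');T=wristT(s)
P=cloud('wrist',d,T);Z=P[...,2]
m=((Z>88)&(Z<104));m[240:]=0
for r in rect(cv2.morphologyEx(m.astype(np.uint8),cv2.MORPH_OPEN,np.ones((3,3))),'wrist',96,T): print('bar',np.round(r[:5],1),r[5])
A=P[cv2.erode(m.astype(np.uint8),np.ones((5,5)))>0]
c,*_=np.linalg.lstsq(np.c_[A[:,:2]-A[:,:2].mean(0),np.ones(len(A))],A[:,2],rcond=None);print('plane',c,len(A))
g=cv2.cvtColor(p,cv2.COLOR_RGB2GRAY)
for u,v in []:pass
E
```

```text
t 20.25 pos [512.4 -48.2 262. ] jaw ang 0.05 down [ 0.005 -0.001 -1.   ] F [ 0.2  0.2 -0.2] w 69.6 q [-7. 11. 93. -0. 75. -7.]
bar [845.7 -84.6  47.9  13.8 104. ] [634.97 220.73]
bar [511.   34.3 179.7  36.   90.2] [319.08421053  95.81684211]
plane [-3.03095786e-03  9.27029764e-05  9.58335568e+01] 5759
```

View pics/w9.png

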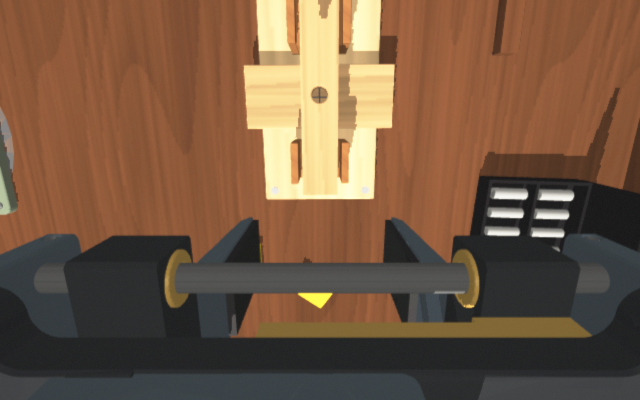

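```bash
python3 - <<'E'
from h import *
snap('side','s9');p,d=snap('top','t9')
a=cv2.imread('pics/s9.png');b=cv2.imread('pics/t9.png')
cv2.imwrite('pics/c9.png',cv2.resize(a[130:260,270:400],None,fx=4.5,fy=4.5,interpolation=cv2.INTER_CUBIC))
m=np.zeros((400,640));
d0=cv2.absdiff(b,cv2.imread('pics/top0.png')).max(2)
P0=pix2w
for l in ['offcut','mallet','trysquare','bitcase','tin','chisel']: print(l,[ (np.round(r['point']),round(r['p'],2)) for r in env.search_frame('top',l)][:2])
E
```

```text
offcut [(array([ 529., -433.,   31.]), 0.71), (array([507.,  85.,  94.]), 0.45)]
mallet [(array([418., 506.,  46.]), 0.76), (array([ 393., -503.,   59.]), 0.44)]
trysquare [(array([766., 195.,  12.]), 0.95)]
bitcase [(array([ 806., -142.,   22.]), 0.95)]
tin [(array([ 394., -504.,   59.]), 0.72)]
chisel []
```

View pics/c9.png

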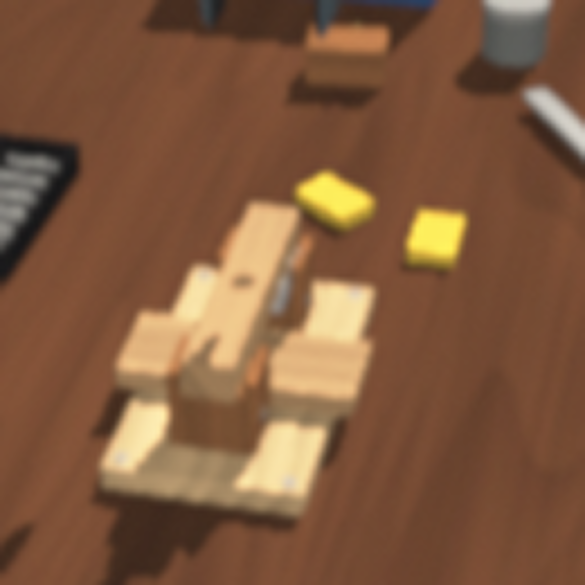

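View pics/t9.png

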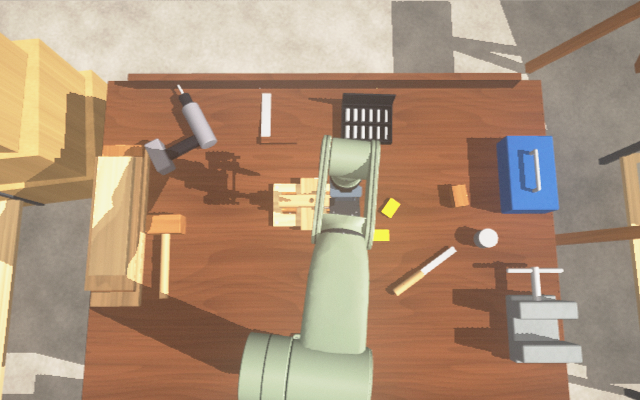

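The pictures show the bar level between the cheeks, with the plate ends grey under it and the cross visible through the hole (319,95). The bystanders are where they started, and the arm is clear of everything.

```bash
python3 - <<'E'
from h import *
print(env.job_done())
E
```

```text
the job is handed in; nothing more can be done
None
```

The drilling jig is set up and handed in at about 20.5 s. Both white aluminium plates are stacked flat in the lower fork, on the robot's right, and the beech bar lies across both forks with its hole over the cross. Each piece was lowered until the wrist felt contact (4 to 9 N) before I released it, and the yellow look-alike plates were left alone.

**Last checks**
- **Plates:** before I laid the bar, the top of the stack measured 67.8 mm above the bench and level. It was centred within about 1 mm of the low seat in both directions. I did not measure the plates again once the bar was on, but the side view still shows them in place under it.
- **Bar:** its top is at 95.8 mm, so its underside is at about 68 mm. The wrist-camera depth gives it level to 0.003 rad and in line with the jig to about 0.1°. The cross shows through the hole.
- **Bystanders:** the offcut, mallet, try square, bit case and tin were found again within about 6 mm of where the networks first placed them. The last search did not find the chisel, but the top picture shows it in the same place.

**Disagreement:** the top and wrist cameras differed by about 2.5 mm in y on the plates and the jig. I used the wrist camera's values.

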